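# Strip a roller set off its arbor into the nest rack, keeping its order

## Task

Strip the roller set off the horizontal bar into the four-nest rack without changing its order: slide the stop collar off over the bar's free end and stand it in the nest next to the rack's handle, then slide off the three rollers one at a time, as they come, and stand each in the next nest along before taking the next. Seat each part on its rim between the cheeks of its nest, set it down gently, and never drop or lay one on the bench or on the base plates.

Things in the scene. Friction and masses are not known exactly. Their poses are not given: they have to be found in the camera images.
- arbor: green arbor stand, fixed. Origin on the bench under its level steel bar: 16 mm thick, axis 105 mm above the bench, along the stand's x from the free end at x = -105 mm (towards the robot) to a shoulder at x = +77. Behind that a column 50 wide, 125 high; base plate 90 wide, 12 high. The collar hangs nearest the free end, then the rollers in any order, 15 mm or more apart; all slide freely
- collar: black steel split stop collar, 40 mm outside, 15 mm wide, bore 22 mm, its clamp screw already slackened. Origin at the centre of the bore, x axis along the bore. At first it hangs on the bar with its centre 3 mm below the bar's axis. About 100 g. Seated in a nest its centre is about 55 mm above the nest's origin
- roller_plain: plain steel roller with a smooth flat rim, 46 mm outside, 18 mm wide, bore 24 mm. Origin at the centre of the bore, x axis along the bore. At first it hangs on the bar with its centre 4 mm below the bar's axis. About 160 g. Seated in a nest its centre is about 58 mm above the nest's origin
- roller_grooved: steel roller with a V groove round its rim, 54 mm outside, 20 mm wide, bore 24 mm. Origin at the centre of the bore, x axis along the bore. At first it hangs with its centre 4 mm below the bar's axis. About 260 g. Seated in a nest its centre is about 62 mm above the nest's origin
- roller_flanged: steel roller with a flange at each edge of its rim, 62 mm outside over the flanges, 24 mm wide, bore 24 mm. Origin at the centre of the bore, x axis along the bore. At first it hangs with its centre 4 mm below the bar's axis. About 420 g. Seated in a nest its centre is about 66 mm above the nest's origin
- nest_a: one of four equal white nests in line a-b-c-d, 56 mm apart, fixed on the rack: the end nest on the robot's side. Origin: centre of its underside, 12 mm above the bench; x along the row. A ring stands in it on its rim, bore along x, on two dark rods (8 mm thick, along x at y = -12 and +12 mm, tops at z = 38) between two cheek plates 38 mm apart (30 mm wide in y, tops at z = 58)
- nest_b: one of four equal white nests in line a-b-c-d, 56 mm apart, fixed on the rack: between nests a and c. Origin: centre of its underside, 12 mm above the bench; x along the row. A ring stands in it on its rim, bore along x, on two dark rods (8 mm thick, along x at y = -12 and +12 mm, tops at z = 38) between two cheek plates 38 mm apart (30 mm wide in y, tops at z = 58)
- nest_c: one of four equal white nests in line a-b-c-d, 56 mm apart, fixed on the rack: between nests b and d. Origin: centre of its underside, 12 mm above the bench; x along the row. A ring stands in it on its rim, bore along x, on two dark rods (8 mm thick, along x at y = -12 and +12 mm, tops at z = 38) between two cheek plates 38 mm apart (30 mm wide in y, tops at z = 58)
- nest_d: one of four equal white nests in line a-b-c-d, 56 mm apart, fixed on the rack: the end nest on the far side. Origin: centre of its underside, 12 mm above the bench; x along the row. A ring stands in it on its rim, bore along x, on two dark rods (8 mm thick, along x at y = -12 and +12 mm, tops at z = 38) between two cheek plates 38 mm apart (30 mm wide in y, tops at z = 58)
- handle_end: the end bar of the rack that carries the black bow handle (84 mm wide, 68 mm high above its origin), 52 mm beyond either nest a or nest d: the nest next to it is the first nest. Origin: centre of its underside, 12 mm above the bench. The other end of the rack has a low aluminium bar only. Fixed
Things that resemble listed ones, but are neither listed nor needed, are in the scene too. Leave any red or yellow look-alike of the roller_flanged alone. What is shaped like the collar but pink or red is not meant.

How it is judged (in metres and radians):
On the way, in this order (a step that is already met when the one before it is completed fails the run):
1. the collar stands in the nest next to the handle, all three rollers still on the bar (horizontal distance between collar and handle_end between 0.039 and 0.065 m and z of collar in the frame of handle_end below 0.0606 m and horizontal distance between each of roller_plain, roller_grooved, roller_flanged and arbor below 0.11 m and z of each of roller_plain, roller_grooved, roller_flanged in the frame of arbor above 0.09 m), for 0.2 s.
2. one roller (the outermost) stands in the second nest, the other two still on the bar (horizontal distance between collar and handle_end between 0.039 and 0.065 m and z of collar in the frame of handle_end below 0.0606 m and ((horizontal distance between roller_plain and handle_end between 0.095 and 0.121 m and z of roller_plain in the frame of handle_end below 0.064 m) or (horizontal distance between roller_grooved and handle_end between 0.095 and 0.121 m and z of roller_grooved in the frame of handle_end below 0.0684 m) or (horizontal distance between roller_flanged and handle_end between 0.095 and 0.121 m and z of roller_flanged in the frame of handle_end below 0.0727 m)) and ((horizontal distance between each of roller_plain, roller_grooved and arbor below 0.11 m and z of each of roller_plain, roller_grooved in the frame of arbor above 0.09 m) or (horizontal distance between each of roller_plain, roller_flanged and arbor below 0.11 m and z of each of roller_plain, roller_flanged in the frame of arbor above 0.09 m) or (horizontal distance between each of roller_grooved, roller_flanged and arbor below 0.11 m and z of each of roller_grooved, roller_flanged in the frame of arbor above 0.09 m))), for 0.2 s.
3. the next roller stands in the third nest, the last one still on the bar (horizontal distance between collar and handle_end between 0.039 and 0.065 m and z of collar in the frame of handle_end below 0.0606 m and ((horizontal distance between roller_plain and handle_end between 0.095 and 0.121 m and z of roller_plain in the frame of handle_end below 0.064 m) or (horizontal distance between roller_grooved and handle_end between 0.095 and 0.121 m and z of roller_grooved in the frame of handle_end below 0.0684 m) or (horizontal distance between roller_flanged and handle_end between 0.095 and 0.121 m and z of roller_flanged in the frame of handle_end below 0.0727 m)) and ((horizontal distance between roller_plain and handle_end between 0.151 and 0.177 m and z of roller_plain in the frame of handle_end below 0.064 m) or (horizontal distance between roller_grooved and handle_end between 0.151 and 0.177 m and z of roller_grooved in the frame of handle_end below 0.0684 m) or (horizontal distance between roller_flanged and handle_end between 0.151 and 0.177 m and z of roller_flanged in the frame of handle_end below 0.0727 m)) and ((horizontal distance between roller_plain and arbor below 0.11 m and z of roller_plain in the frame of arbor above 0.09 m) or (horizontal distance between roller_grooved and arbor below 0.11 m and z of roller_grooved in the frame of arbor above 0.09 m) or (horizontal distance between roller_flanged and arbor below 0.11 m and z of roller_flanged in the frame of arbor above 0.09 m))), for 0.2 s.
At the end, for the whole second after the job is handed in: counted from the handle: collar in the first nest, the rollers in the next three in the order they hung from the bar's free end, each standing on its rim on the seat rods (within 13 mm of the nest's centre, 6 mm of the seated height, 0.25 rad of the row), released and at rest (horizontal distance between collar and handle_end between 0.039 and 0.065 m and z of collar in the frame of handle_end between 0.045 and 0.0606 m and ((horizontal distance between roller_plain and handle_end between 0.095 and 0.121 m and z of roller_plain in the frame of handle_end below 0.064 m) or (horizontal distance between roller_grooved and handle_end between 0.095 and 0.121 m and z of roller_grooved in the frame of handle_end below 0.0684 m) or (horizontal distance between roller_flanged and handle_end between 0.095 and 0.121 m and z of roller_flanged in the frame of handle_end below 0.0727 m)) and ((horizontal distance between roller_plain and handle_end between 0.151 and 0.177 m and z of roller_plain in the frame of handle_end below 0.064 m) or (horizontal distance between roller_grooved and handle_end between 0.151 and 0.177 m and z of roller_grooved in the frame of handle_end below 0.0684 m) or (horizontal distance between roller_flanged and handle_end between 0.151 and 0.177 m and z of roller_flanged in the frame of handle_end below 0.0727 m)) and ((horizontal distance between roller_plain and handle_end between 0.207 and 0.233 m and z of roller_plain in the frame of handle_end below 0.064 m) or (horizontal distance between roller_grooved and handle_end between 0.207 and 0.233 m and z of roller_grooved in the frame of handle_end below 0.0684 m) or (horizontal distance between roller_flanged and handle_end between 0.207 and 0.233 m and z of roller_flanged in the frame of handle_end below 0.0727 m)) and y of collar in the frame of handle_end between -0.012 and 0.012 m and angle between the x axis of each of collar, roller_plain, roller_grooved, roller_flanged and the x axis of handle_end, either way round below 0.25 rad and linear speed of each of collar, roller_plain, roller_grooved, roller_flanged below 0.02 m/s and z of each of roller_plain, roller_grooved, roller_flanged in the frame of handle_end above 0.045 m and y of roller_plain in the frame of handle_end between -0.012 and 0.012 m and y of roller_grooved in the frame of handle_end between -0.012 and 0.012 m and y of roller_flanged in the frame of handle_end between -0.012 and 0.012 m); the robot touches nothing.
It fails at once if a part is dropped or laid on the bench or on a base plate (height (world z) of any of collar, roller_plain, roller_grooved, roller_flanged below 0.045 m).
It fails at once if a part is let fall more than about 25 mm ((linear speed of collar above 0.7 m/s and contact force between the fingers and collar below 0.05 N) or (linear speed of roller_plain above 0.7 m/s and contact force between the fingers and roller_plain below 0.05 N) or (linear speed of roller_grooved above 0.7 m/s and contact force between the fingers and roller_grooved below 0.05 N) or (linear speed of roller_flanged above 0.7 m/s and contact force between the fingers and roller_flanged below 0.05 N)).
It also fails if it takes over 115 s, if anything falls off the work surface, if the arm or the gripper's body presses on something with over 40 N, if the wrist force passes 120 N, or if a joint passes its speed limit or range.

## Robot

A 6-joint arm with a two-finger parallel gripper is mounted at the origin on the work surface. World frame = base frame: x ahead of the robot, y to its left, z up, the work surface at z = 0. Lengths are in m, angles in degrees, forces in N, time in s.
With the tool pointing down it reaches from about 0.325 to 0.775 m from the base axis. Payload 5.5 kg.
Tool frame: the origin (TCP) lies at the centre of the arm's flange, where the gripper is bolted on; the fingertips stand 182 mm ahead of it and the grasp point (between the pads) lies 163 mm ahead of it; z points along the fingers, y is the line along which they close (so a half turn about z gives the same grasp; the last joint's range is limited). The gripper opens to 88 mm and grips with 3 to 60 N. Pads are 20 mm wide; open, the fingers measure 115 mm over their backs; the gripper's body (75 mm by 178 mm) begins 61 mm behind the grasp point.
Start: joints at [-78.65, 5.22, 70.514, -0, 104.267, -3.249], TCP at [0.151, -0.581, 0.405] pointing down, gripper open.
Joint ranges: [-164.24, 164.24], [-49.07, 125.15], [9.68, 141.18], [-86.29, 266.29], [3.28, 154.24], [-151.56, 151.56]. Speed limits (degrees/s): [147.25, 147.25, 172.46, 180, 180, 180].

## Interface

Orientations are given as [roll, pitch, yaw] about the fixed x, y, z axes, in that order (R = Rz(yaw) Ry(pitch) Rx(roll)).
In Python, from station import r gives the robot as it stands. The module is installed in compiled form; this text tells all that it offers. Calls block until the motion is done:
- r.reach(position, orientation): joint-space move of the TCP to a pose.
- r.servo_line(position, rotation=None, speed=0.15): straight line of the TCP; rotation=None keeps the orientation; speed is the mean speed in m/s.
- r.move_joints(angles): joint-space move.
- r.let_go() and r.grab(squeeze=None): open the fingers fully, or close them until they stop; squeeze is the grip in N (None keeps the last).
- r.wait(seconds).
- r.inverse_kinematics(position, orientation): joint angles nearest the present ones, or None.
- r.sense(): the state.
- r.snapshot(name): name is "scene" or "top"; returns a dict with "frame" (420x560x3 uint8, red, green, blue), "fx", "fy", "cx", "cy" (pixels), "R" (3x3) and "t" (3): a world point X has camera coordinates R X + t. Camera axes: x right, y down, z forward; pixel columns grow to the right and rows downward; lengths in m; the calibration is good to about 2 mm. A picture is of the moment at which its call begins. There is no depth.
A pose or a line that the arm cannot do raises r.IKError and nothing moves.
- r.hand_in(): hands the job in; it is judged then, once.
The state is a dict: "clock": time; "joints": joint angles; "joint_vel": joint speeds; "joint_torque": joint torques, N m; "tcp_pos": TCP position; "orientation": TCP orientation; "contact_force": force on the tool from outside, world axes, zero at the start; "torque": the same for the moment, N m; "opening": finger opening in m; "gripper_force": force on a finger pad.
Only numpy, scipy, OpenCV 4.12 (cv2) and the standard library are available. Lean on these libraries where they do the work, as an engineer would, in place of code of your own. Each camera call takes 0.05 s, during which the arm holds its last target. There are 200 camera calls.

## Working session

There is one attempt and no reset: what is moved stays moved. The work goes in short steps, each a Python script; the robot and the scene stay as the last script left them, time stands still between calls to the robot, and variables do not carry over. Pictures are saved under pics/ and viewed, at most 14 in all, crops included, and the job is handed in when it is done.

```bash
mkdir -p pics; python3 - <<'E'
from station import r
import cv2,numpy as np
for n in("scene","top"):
    s=r.snapshot(n); cv2.imwrite(f"pics/{n}0.png",cv2.resize(s["frame"][:,:,::-1],(800,600),interpolation=cv2.INTER_CUBIC))
    np.savez(f"{n}0.npz",**s); print(n,s["fx"],s["fy"],s["cx"],s["cy"],np.round(s["R"],3).tolist(),np.round(s["t"],3))
    print("cam",-np.array(s["R"]).T@s["t"])
print(r.sense())
E
```

```text
scene 539.4645540783832 539.4645540783832 285.6475522819551 209.76945722268084 [[0.826, 0.564, 0.011], [0.402, -0.574, -0.714], [-0.396, 0.594, -0.701]] [-0.416 -0.166  1.358]
cam [ 0.94793753 -0.66692105  0.83788784]
top 401.33336404763 401.33336404763 278.3327352856324 212.44113481557864 [[-0.007, -1.0, -0.0], [-0.995, 0.007, -0.102], [0.102, -0.0, -0.995]] [-0.027  0.563  0.77 ]
cam [ 0.48146225 -0.03043949  0.82379569]
{'clock': 0.1, 'joints': array([-7.86522338e+01,  5.25878700e+00,  7.05736108e+01,  7.49491750e-04,
        1.04268393e+02, -3.24861431e+00]), 'joint_vel': array([-0.0189519 ,  0.01007893, -0.15115902,  0.02014574, -0.09144886,
       -0.0102324 ]), 'joint_torque': array([ 2.50767334e-03, -4.47858238e+01, -4.07570493e+01,  6.99958275e-02,
        2.84173916e-02, -1.11763109e-04]), 'tcp_pos': array([ 0.15121569, -0.58068387,  0.40363326]), 'orientation': array([-1.79899413e+02, -6.43718135e-03,  1.45965589e+01]), 'contact_force': array([-0.07977822, -0.55759938,  0.0414857 ]), 'torque': array([-0.01192631, -0.06604143, -0.00162845]), 'gripper_force': 0.0, 'opening': 0.08812245775773629}
```

View pics/scene0.png

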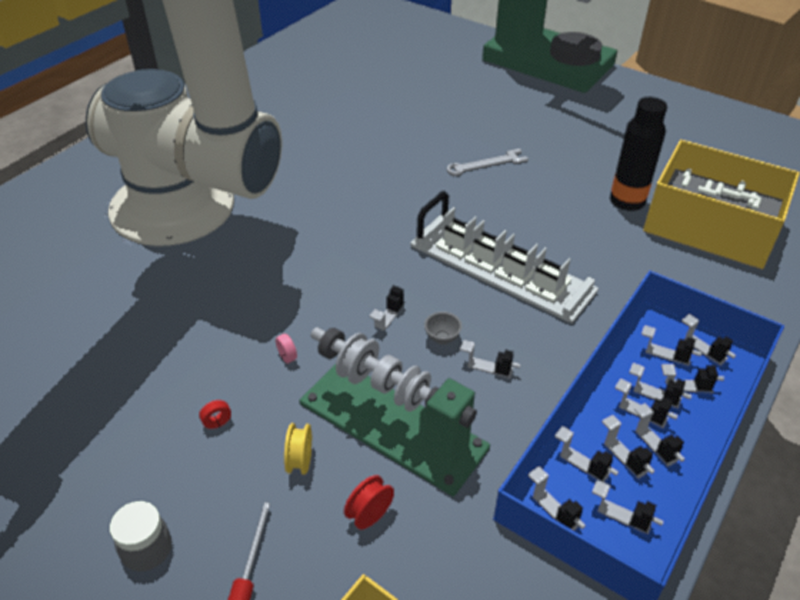

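View pics/top0.png

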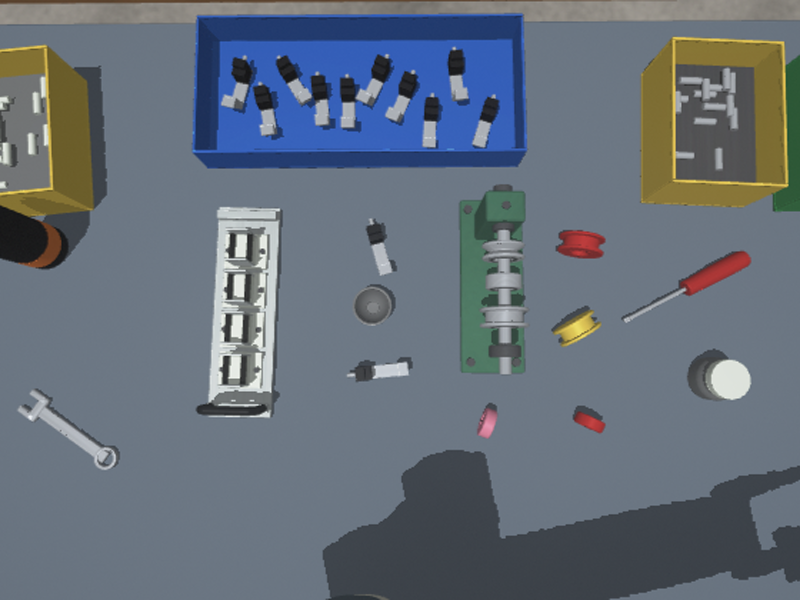

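The scene picture shows the arbor bar from (320,335) at its free end to the column at (450,400), and the rack from its bow handle at (433,210) to its far end at (575,295). In the top view the bar runs from (504,372) at the free end to (504,215), with the collar at (504,350). The rack is at (245,310), with its handle on the robot's side at (232,410), so nest a comes first.

Possible mix-ups (800-px views):
- **Collar:** the black ring on the bar at top (504,350) and scene (330,343) is the one I want. The pink ring at top (487,421) and the red ring at top (589,421) are not.
- **Flanged roller:** the grey ones on the bar are mine. The red spool at top (581,244) and the yellow spool at top (577,327) are not.

Next, close crops.

```bash
python3 - <<'E'
import cv2,numpy as np
S=np.load("scene0.npz")["frame"][:,:,::-1];T=np.load("top0.npz")["frame"][:,:,::-1]
def crop(I,u,v,w,h,k):
    c=cv2.resize(I[v:v+h,u:u+w],None,fx=k,fy=k,interpolation=cv2.INTER_CUBIC)
    for i in range(0,w,10):
        cv2.line(c,(i*k,0),(i*k,8 if i%50 else 16),(0,0,255)); 
        if (u+i)%20==0: cv2.putText(c,str(u+i),(i*k,20),0,.35,(0,255,255))
    for i in range(0,h,10):
        cv2.line(c,(0,i*k),(8,i*k),(0,0,255))
        if (v+i)%20==0: cv2.putText(c,str(v+i),(10,i*k+4),0,.35,(0,255,255))
    return c
cv2.imwrite("pics/c1.png",crop(S,210,220,110,80,7))
cv2.imwrite("pics/c2.png",crop(S,280,130,140,100,5))
a=crop(T,320,120,60,150,4);b=crop(T,130,140,80,155,4)
m=np.zeros((620,580,3),np.uint8);m[:600,:240]=a;m[:620,250:570]=b;cv2.imwrite("pics/c3.png",m[:600])
E
```

```text
(no output)
```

View pics/c1.png

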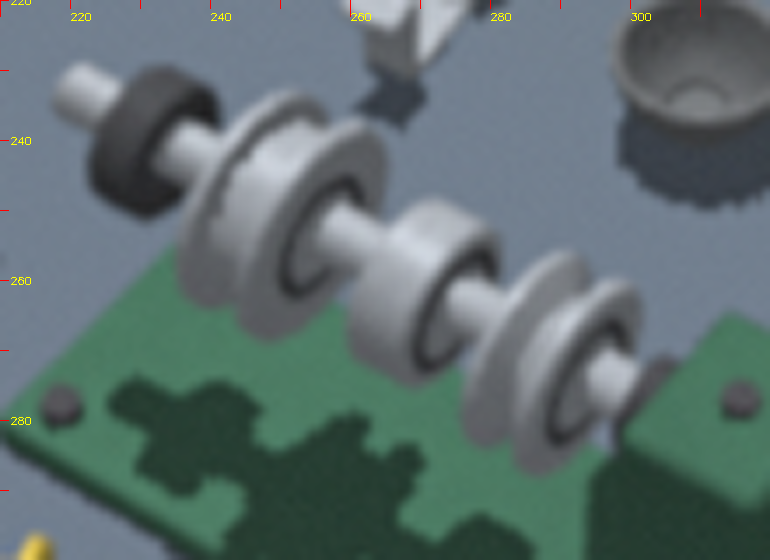

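View pics/c2.png

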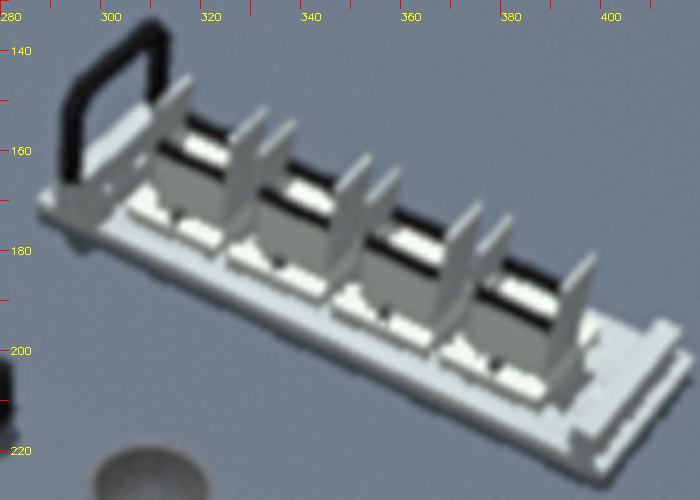

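View pics/c3.png

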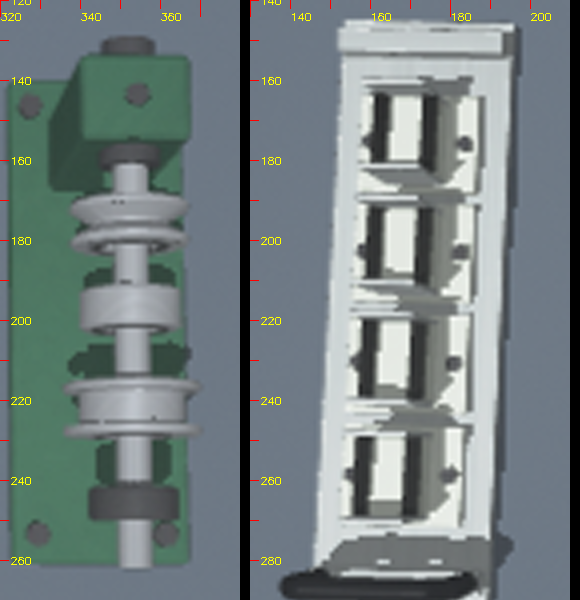

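The crops confirm the order from the free end. They show the dark collar at scene (231,240), then the flanged roller at (248,252), the plain one at (271,262) and the grooved one at (289,272). The rack's black rods are visible in all four nests, with nest a at top (163,258). The bow handle is beside nest a at top (158,286). Next I measure the bar and the rods as lines in both views and intersect their planes.

```bash
cat > geo.py <<'E'
import numpy as np,cv2
class V:
    def __init__(s,d):
        s.K=np.array([[d["fx"],0,d["cx"]],[0,d["fy"],d["cy"]],[0,0,1.]]);s.R=np.array(d["R"]);s.t=np.array(d["t"])
        s.g=cv2.cvtColor(np.array(d["frame"]),cv2.COLOR_RGB2GRAY).astype(float);s.rgb=np.array(d["frame"]).astype(int)
        s.P=s.K@np.c_[s.R,s.t];s.c=-s.R.T@s.t
    def onz(s,p,z):
        q=s.R.T@np.linalg.solve(s.K,[p[0],p[1],1]);return s.c+q*(z-s.c[2])/q[2]
    def plane(s,pts):   # plane through camera and fitted image line
        vx,vy,x,y=cv2.fitLine(np.float32(pts),cv2.DIST_HUBER,0,.01,.01).ravel()
        return s.P.T@np.array([vy,-vx,vx*y-vy*x])
def meet(a,b,x):        # point at given x on the intersection of two planes
    A=np.array([a,b,[1,0,0,-x]]);return np.linalg.solve(A[:,:3],-A[:,3])
E
cat > m.py <<'E'
from geo import *
S=V(np.load("scene0.npz"));T=V(np.load("top0.npz"))
# bar, top view: bright run across columns in rows free of parts
def run(a,i0,lo,hi,f):
    w=[k for k in range(lo,hi) if f(a[k])]
    return (np.mean(w),len(w)) if w else None
sat=T.rgb.max(2)-T.rgb.min(2); 
pt=[]
for v in list(range(163,169))+list(range(185,190))+list(range(205,212))+list(range(231,237))+list(range(253,260)):
    w=[u for u in range(344,366) if sat[v,u]<22 and T.g[v,u]>120]
    if w: pt.append((np.mean(w),v))
print("top bar",np.round(pt[::4],1).tolist())
def rodT(lo,hi):
    o=[]
    for i in range(4):
        for v in range(250-28*i,264-28*i):
            sh=(253-v)*0.045
            w=[u for u in range(int(lo+sh),int(hi+sh)) if T.g[v,u]<75]
            if w:o.append((np.mean(w),v))
    return o
L,Rr=rodT(152,163),rodT(165,177)
print("rods top",np.round(L[::7],1).tolist(),np.round(Rr[::7],1).tolist())
# scene: bar segments per column, rods per column
ss=S.rgb.max(2)-S.rgb.min(2)
for u in (219,221,223,235,237,259,261,263,278,280,282): print(u,S.g[225:285,u].astype(int).tolist() if u in(221,237,261,280) else "")
for u in (314,318,322,334,338,355,360,377,382,386): print("r",u,[v for v in range(140,200) if S.g[v,u]<75])
for v in range(240,275,2): print(v,T.g[v,150:178].astype(int).tolist())
print("bar col top",T.g[232:270,353].astype(int).tolist())
for u in(340,346): print("part rows",u,T.g[164:262,u].astype(int).tolist())
E
python3 m.py
```

```text
top bar [[352.5, 163.0], [352.5, 167.0], [352.5, 187.0], [352.5, 206.0], [352.5, 210.0], [353.0, 233.0], [353.5, 253.0], [353.5, 257.0]]
rods top [[158.0, 250.0], [157.5, 257.0], [159.5, 222.0], [158.5, 229.0], [161.0, 194.0], [160.5, 201.0], [162.5, 166.0], [161.5, 173.0]] [[170.5, 250.0], [170.5, 257.0], [172.0, 222.0], [171.5, 229.0], [173.5, 194.0], [173.0, 201.0], [174.5, 166.0], [174.5, 173.0]]
219 
221 [126, 124, 124, 132, 169, 192, 190, 175, 158, 141, 122, 106, 99, 111, 123, 126, 124, 121, 122, 121, 123, 123, 125, 126, 126, 124, 125, 126, 126, 125, 125, 124, 126, 125, 126, 125, 124, 124, 125, 126, 126, 123, 119, 110, 106, 106, 105, 105, 105, 105, 100, 95, 85, 68, 66, 86, 105, 108, 109, 108]
223 
235 
237 [126, 126, 125, 126, 125, 112, 88, 67, 51, 40, 38, 52, 109, 175, 199, 194, 177, 158, 140, 124, 112, 112, 124, 138, 136, 126, 114, 106, 101, 96, 93, 94, 92, 91, 91, 90, 90, 93, 101, 104, 106, 107, 108, 108, 109, 108, 108, 106, 110, 105, 86, 61, 54, 53, 55, 55, 52, 54, 54, 55]
259 
261 [117, 117, 119, 119, 121, 126, 128, 127, 121, 96, 81, 110, 141, 132, 106, 92, 90, 91, 93, 91,
[... 3763 characters left out ...]
5, 134, 147, 112, 120, 122, 120, 121, 122, 121, 121, 94, 136, 145, 124, 108, 108, 106, 107, 106, 106, 106, 106, 106, 107, 108, 107, 108, 107, 107, 106, 106, 107, 108, 107, 108, 107, 106, 107, 107, 106, 107, 107, 107, 106, 106, 100, 103]
part rows 346 [97, 95, 94, 63, 103, 171, 155, 150, 149, 148, 157, 136, 116, 145, 166, 133, 87, 107, 122, 84, 104, 103, 102, 64, 64, 66, 70, 124, 164, 164, 163, 161, 160, 162, 165, 162, 153, 100, 94, 86, 104, 104, 65, 64, 64, 65, 66, 65, 66, 67, 102, 166, 151, 142, 161, 163, 165, 166, 164, 162, 162, 117, 169, 161, 109, 97, 106, 67, 67, 66, 66, 67, 66, 67, 67, 66, 67, 80, 74, 77, 78, 77, 78, 77, 77, 79, 95, 106, 106, 106, 106, 106, 106, 106, 108, 108, 103, 104]
```

```bash
cat > m2.py <<'E'
import io,contextlib
with contextlib.redirect_stdout(io.StringIO()): from m import *
B=T.plane(pt);Bs=S.plane([(221,233.35),(237,241.8),(261,254.5),(280,265.0)])
for x in (.46,.60): print("bar",x,np.round(meet(B,Bs,x),4))
n=S.plane([(314,160),(322,164),(334,169),(355,179),(377,189),(386,193.5)]);f=S.plane([(318,154),(322,156),(338,163),(360,173),(382,183),(386,184.2)])
for x in (.47,.65):
    print("rodL(+y)/far",np.round(meet(T.plane(L),f,x),4),"rodR/near",np.round(meet(T.plane(Rr),n,x),4))
print("free end",T.onz((353.5,261.9),.105))
u=353.2
for nme,a,b,z in (("collar",239.7,249.5,.122),("flanged",215.0,228.5,.132),("plain",190.8,201.0,.124),("grooved",168.6,180.6,.128)):
    print(nme,np.round([T.onz((u,a),z)[0],T.onz((u,b),z)[0]],4))
print("nest a rod ends", [np.round(T.onz((164,v),.05),4).tolist() for v in (249,269.3)], "d far",np.round(T.onz((168,162.5),.05),4))
print("cheek tops a",np.round(T.onz((164,249),.07),4),np.round(T.onz((164,269.5),.07),4),"handle top",np.round(T.onz((158,286),.078),4))
E
python3 m2.py
```

```text
bar 0.46 [ 0.46   -0.1639  0.1019]
bar 0.6 [ 0.6    -0.1654  0.1046]
rodL(+y)/far [0.47   0.2032 0.0439] rodR/near [0.47   0.1787 0.0444]
rodL(+y)/far [0.65   0.1979 0.0447] rodR/near [0.65   0.1739 0.0432]
free end [ 0.46606169 -0.16369556  0.105     ]
collar [0.5049 0.4879]
flanged [0.5472 0.5238]
plain [0.5909 0.5727]
grooved [0.6298 0.6083]
nest a rod ends [[0.4918, 0.1894, 0.05], [0.4532, 0.1885, 0.05]] d far [0.661  0.1853 0.05  ]
cheek tops a [0.4916 0.1837 0.07  ] [0.4536 0.1828 0.07  ] handle top [0.424  0.1909 0.078 ]
```

Measured heights agree with the text:

| Item | Measured | Text |
|---|---|---|
| Bar axis height | 102–105 mm | 105 mm |
| Rod centre height | about 44 mm | 46 mm |
| Rod spacing | 24 mm | 24 mm |
| Flanged / plain roller width | 23 / 18 mm | 24 / 18 mm |
| Cheek gap | 38 mm | 38 mm |

Now the collar.

```bash
cat > act.py <<'E'
from station import r
import numpy as np,cv2
G=.163;UP=.003;YA,YR=-.6,-1.6;END=.466
bar=lambda x:-.1639-.0107*(x-.46)
rack=lambda x:.19095-.0283*(x-.47)
NX=[.4725+.056*i for i in range(4)]
def line(x,y,z,yaw,v=.15): r.servo_line([x,y,z+G+UP],[180,0,yaw],speed=v)
def st(t):
    s=r.sense();print(t,round(s["clock"],1),np.round(s["tcp_pos"],4),"F",np.round(s["contact_force"],2),"open",round(s["opening"],4),"g",round(s["gripper_force"],1),flush=True);return s
def pick(x,dz,w,sq):
    h=.105-dz
    line(x,bar(x),h+.11,YA,.3);line(x,bar(x),h,YA,.12);st("at part")
    r.grab(sq);st("gripped")
    line(x,bar(x),h+dz,YA,.02);st("raised")
def pull(x,w):
    e=END-w/2-.012
    xs=np.linspace(x,e,3)[1:]
    for q in xs: line(q,bar(q),.105,YA,.06);st("pull")
    line(e,bar(e),.20,YA,.15)
def place(i,seat):
    x=NX[i];y=rack(x);z=.012+seat
    line(x,y,.20,YR,.3);line(x,y,z+.012,YR,.12);r.wait(.3);f0=st("above")["contact_force"][2]
    for k in range(15):
        line(x,y,z+.004-.001*k,YR,.02);r.wait(.1);f=r.sense()["contact_force"][2]
        if f-f0>1.5: break
    st(f"down at z-nominal {4-k} mm")
def free(i,seat):
    r.let_go();r.wait(.2);x=NX[i];line(x,rack(x),.012+seat+.10,YR,.15);st("freed")
def pic(name,view,u,v,w,h,k):
    f=r.snapshot(view)["frame"][v:v+h,u:u+w,::-1];cv2.imwrite(f"pics/{name}.png",cv2.resize(f,None,fx=k,fy=k,interpolation=cv2.INTER_CUBIC))
E
python3 - <<'E'
from act import *
x=.497
r.reach([x,bar(x),.40],[180,0,YA])
pick(x,.003,.015,20)
pic("g1","scene",200,150,160,120,5)
E
```

```text
at part 3.4 [ 0.4972 -0.1644  0.2691] F [-0.22  0.37  0.52] open 0.0881 g 0.0
gripped 4.2 [ 0.497  -0.1644  0.268 ] F [-1.23  0.31  0.26] open 0.0391 g 20.0
raised 4.5 [ 0.497  -0.1643  0.271 ] F [ 0.77  0.34 -1.55] open 0.0392 g 20.0
```

View pics/g1.png

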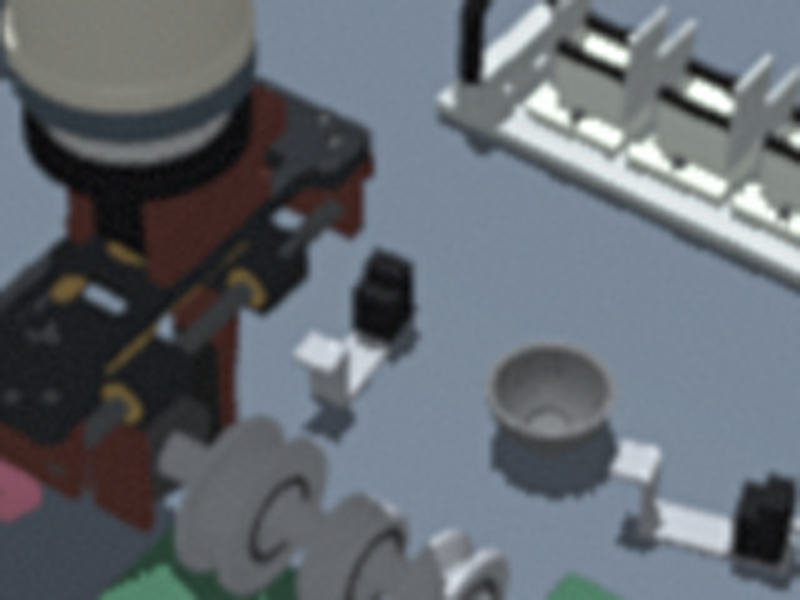

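The gripper is closed on the collar around the bar at picture (185,450), and the opening of 39 mm and the added weight of about 1.5 N fit. The rollers behind it are untouched. Now I pull it off and place it.

```bash
python3 - <<'E'
from act import *
pull(.497,.015)
place(0,.055)
pic("g2","scene",270,110,160,120,5)
E
```

```text
pull 5.1 [ 0.4715 -0.1641  0.2713] F [-0.28  0.38 -2.1 ] open 0.0393 g 20.0
pull 5.7 [ 0.4463 -0.1638  0.2712] F [-0.22  0.12 -2.06] open 0.0398 g 20.0
above 9.2 [0.4726 0.1909 0.2455] F [-0.17  0.21 -1.02] open 0.0395 g 20.0
down at z-nominal -1 mm 11.6 [0.4725 0.1909 0.2327] F [-3.43 -1.19  5.95] open 0.0393 g 20.0
```

View pics/g2.png

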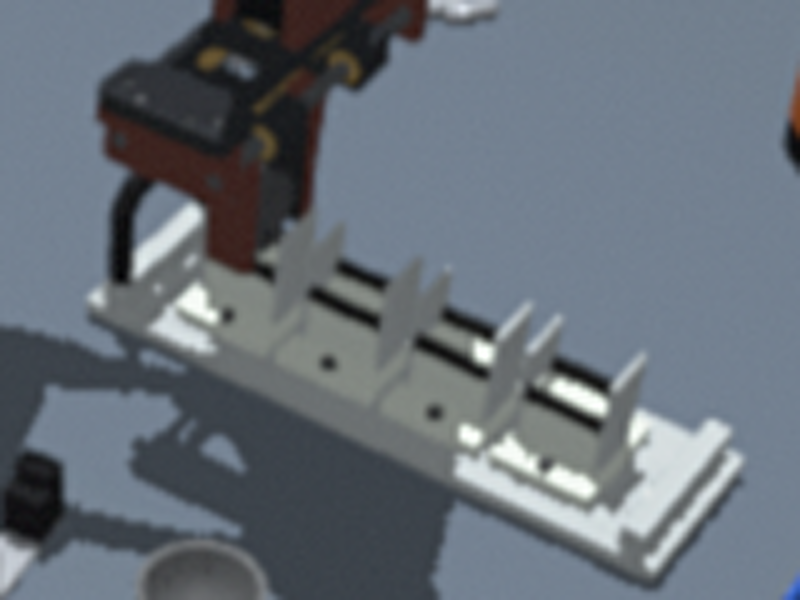

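The gripper holds the collar in the nest beside the handle, with the fingers at picture (240,240). Contact came 1 mm below the nominal seat height, which is consistent. Releasing it and going for the flanged roller.

```bash
python3 - <<'E'
from act import *
free(0,.055)
x=.535
line(x,bar(x),.21,YA,.3)
pic("g3","scene",200,120,200,150,4)
pick(x,.004,.024,40)
E
```

```text
freed 13.6 [0.4724 0.1908 0.3319] F [-0.23 -1.21 -0.51] open 0.0877 g 0.0
at part 16.3 [ 0.5352 -0.1648  0.2681] F [-0.75 -0.6  -0.16] open 0.0877 g 0.0
gripped 16.9 [ 0.535  -0.1648  0.2673] F [0.17 0.77 0.83] open 0.0607 g 40.0
raised 17.2 [ 0.5349 -0.1646  0.2703] F [-0.68 -0.85 -4.19] open 0.0612 g 40.0
```

View pics/g3.png

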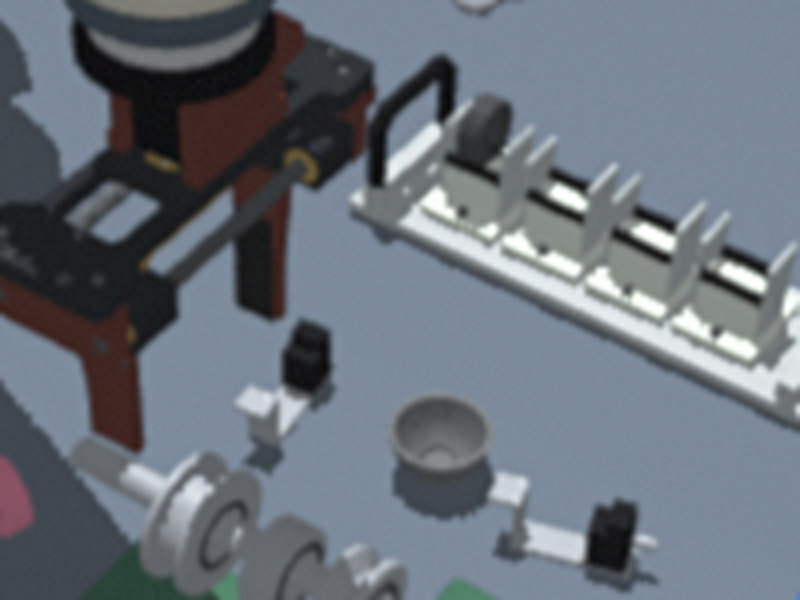

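The collar stands in the nest beside the handle at picture (485,130), with all three rollers still on the bar. The flanged roller is gripped at 61 mm and its 4.2 N weight shows. Placing it in nest b, then gripping the plain one.

```bash
python3 - <<'E'
from act import *
pull(.535,.024)
place(1,.066)
free(1,.066)
x=.582
line(x,bar(x),.21,YA,.3)
pic("g4","scene",200,120,200,150,4)
E
```

```text
pull 18.1 [ 0.4886 -0.1642  0.2712] F [-0.14 -0.36 -3.42] open 0.0612 g 40.0
pull 19.1 [ 0.4421 -0.1637  0.2711] F [ 0.77  0.28 -4.16] open 0.0608 g 40.0
above 22.6 [0.5286 0.1893 0.2566] F [ 0.28  0.53 -4.38] open 0.0609 g 40.0
down at z-nominal 1 mm 24.3 [0.5285 0.1893 0.2459] F [-2.67 -2.35  3.09] open 0.0611 g 40.0
freed 25.9 [0.5284 0.1892 0.3429] F [-0.8  -0.43 -1.1 ] open 0.0876 g 0.0
```

View pics/g4.png

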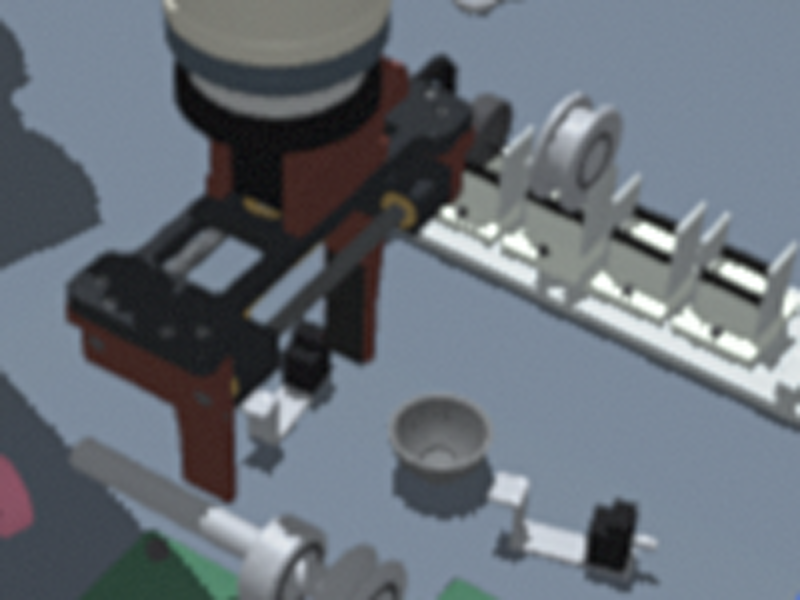

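The flanged roller stands upright in the second nest at picture (580,150), with the plain and grooved rollers still on the bar at (280,565) and (365,585). Next is the plain one.

```bash
python3 - <<'E'
from act import *
x=.582
pick(x,.004,.018,30)
s=r.sense()
if .042<s["opening"]<.048:
    pull(x,.018);place(2,.058);free(2,.058)
    x=.620
    line(x,bar(x),.21,YA,.3)
    pic("g5","scene",240,120,200,150,4)
E
```

```text
at part 28.6 [ 0.5823 -0.1653  0.2682] F [ 0.45  0.63 -0.19] open 0.0881 g 0.0
gripped 29.3 [ 0.582  -0.1652  0.267 ] F [ 0.03  0.23 -0.3 ] open 0.0455 g 30.0
raised 29.7 [ 0.582  -0.1652  0.2711] F [ 0.11  0.66 -1.54] open 0.0453 g 30.0
pull 31.0 [ 0.5137 -0.1645  0.271 ] F [-0.59 -0.32 -1.49] open 0.0453 g 30.0
pull 32.3 [ 0.4452 -0.1637  0.271 ] F [ 0.23 -0.42 -0.7 ] open 0.0451 g 30.0
above 35.9 [0.5846 0.1878 0.2486] F [-1.03 -0.4  -0.88] open 0.0452 g 30.0
down at z-nominal 0 mm 38.0 [0.5846 0.1877 0.2364] F [-0.6   0.04  0.63] open 0.0451 g 30.0
freed 39.8 [0.5844 0.1877 0.3348] F [ 0.38 -0.36 -1.13] open 0.0878 g 0.0
```

View pics/g5.png

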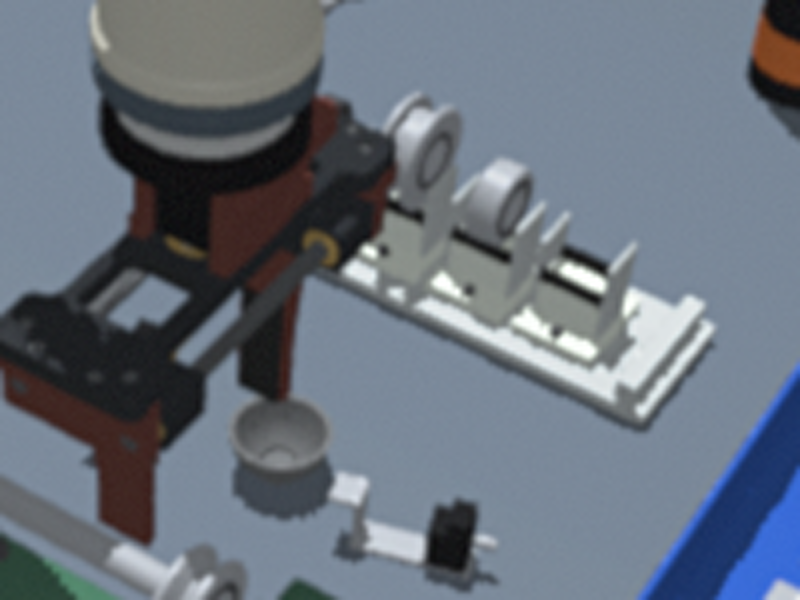

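The plain roller stands in the third nest at picture (500,195), and the grooved one is still on the bar at (205,580). Now that last one goes to nest d, and I move the arm aside to check the final state.

```bash
python3 - <<'E'
from act import *
x=.620
pick(x,.004,.020,35)
s=r.sense()
if .049<s["opening"]<.056:
    pull(x,.020);place(3,.062);free(3,.062)
    line(.5,-.15,.25,YA,.3)
    a=r.snapshot("scene")["frame"][100:230,280:410,::-1];b=r.snapshot("top")["frame"][140:300,125:215,::-1]
    m=np.zeros((600,800,3),np.uint8);m[:520,:440]=cv2.resize(a,(520,520))[:, :440];c=cv2.resize(b,(338,600));m[:,450:788]=c
    cv2.imwrite("pics/g6.png",m)
st("end")
E
```

```text
at part 42.5 [ 0.6202 -0.1657  0.2683] F [-0.53  0.02  0.66] open 0.0879 g 0.0
gripped 43.1 [ 0.62   -0.1657  0.2671] F [ 0.15 -0.54  1.17] open 0.0536 g 35.0
raised 43.5 [ 0.62   -0.1656  0.2707] F [ 0.3  -0.91 -2.61] open 0.053 g 35.0
pull 45.1 [ 0.5322 -0.1647  0.271 ] F [ 0.78  0.22 -2.35] open 0.0534 g 35.0
pull 46.7 [ 0.4442 -0.1637  0.271 ] F [ 0.15 -0.04 -1.86] open 0.0532 g 35.0
above 50.4 [0.6406 0.1862 0.2526] F [-0.54 -0.33 -2.42] open 0.0531 g 35.0
down at z-nominal 0 mm 52.4 [0.6406 0.1861 0.2411] F [-2.49 -0.23  4.99] open 0.0529 g 35.0
freed 54.1 [0.6404 0.1861 0.3387] F [-0.52  0.02 -0.47] open 0.0882 g 0.0
end 55.6 [ 0.5004 -0.149   0.4154] F [ 0.17 -0.33 -0.81] open 0.0876 g 0.0
```

View pics/g6.png

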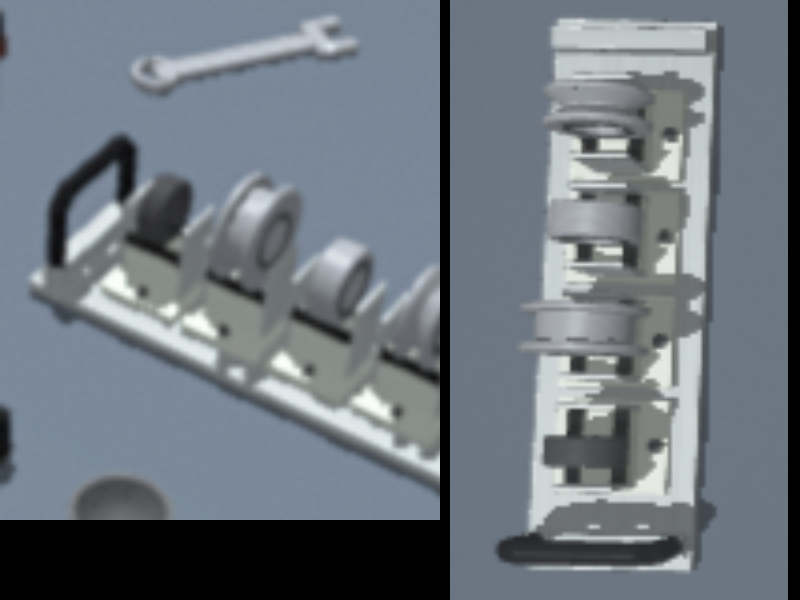

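All four parts stand upright in their nests, in order from the handle: collar at (585,450), flanged at (585,328), plain at (595,222) and grooved at (597,108). The gripper is clear of everything.

```bash
python3 -c "
from station import r
print(r.hand_in())"
```

```text
the job is handed in; nothing more can be done
None
```

I handed the job in at about 56 s; the last pictures show the collar, flanged, plain and grooved rollers upright in nests a to d, counted from the handle, and released, but the judge's verdict was not shown.

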